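# Fit the cover on the plate press and hold it down

### The job

Fit the loose cover block on the small plate press: bring it down between the two guide rails and slide it along them until the blind hole in its underside finds the locating pin and the cover drops onto the sprung plate. Then press the cover all the way down against the springs and finish while still holding it pressed down: do not let go. Leave the timer, the beaker, the scale and the jar where they are.

Things in the scene. Friction and masses are not known exactly. Their poses are not given: they have to be found in the camera images.
- press: The plate press, fixed to the bench: aluminium foot 190 x 112 x 12 mm with two grey guide rails 150 mm long. Origin: centre of the foot's underside on the bench; x along the channel between the rails, y across it, z up. The rails' upright inner faces are 66 mm apart (y = -33 and +33 mm) up to z = 45 mm; above, they flare out as a lead-in to 87 mm apart at z = 55 mm.
- slot (a point): Centre of the dark slot in the white sprung plate (150 x 64 mm) between the rails, at press z = 26 mm with the plate up. A fixed round steel pin, 12 mm thick, with a domed tip 12 mm above the raised plate (press z = 38 mm), stands through the slot at y = 0, but anywhere from x = -15 to +15 mm: its place is not given, so look for it or slide the cover along till it drops.
- cover: The loose cover, about 0.22 kg: grey block 118 x 62 x 26 mm (x, y, z), black grip rib on top 70 mm long (x), 16 mm wide (y), up to z = 52 mm. Origin: centre of its underside; z up. Half a turn makes no difference. Starts flat on the bench. Grip the rib from above across y, fingertips at z = 29 mm. Its underside is 38 mm up when on the pin's tip, 26 mm dropped on the plate, 20 mm when home.
- hole (a point): Mouth of the blind hole in the middle of the cover's underside, hidden from above: 14 mm wide, 20 mm deep, 2 mm chamfer, for the 12 mm pin. The cover has 2 mm play to each rail in the channel.
- plate (a joint): The sprung white plate of the press: 0 m = up, 0.006 m = fully down. Springs push it up with 10 N when up and 16 N when fully down; the cover's own weight does not move it. Holding the cover fully down takes about 12 N.
- timer: White kitchen-type timer, 66 x 62 x 20 mm, lying on the bench; origin at centre of underside. Leave alone.
- beaker: Small clear beaker, 61 mm wide, 70 mm tall, standing behind the work; origin at centre of underside. Leave alone.
- scale: Flat black pocket scale, 126 x 76 x 23 mm, behind the work; origin at centre of underside. Leave alone.
- jar: Clear jar with a white lid, 64 mm wide, 97 mm tall, behind the work; origin at centre of underside. Leave alone.
Not all that is in view belongs to the job. What is shaped like the cover but blue or pink is not meant.

How it is judged (in metres and radians):
On the way, in this order (a step that is already met when the one before it is completed fails the run):
1. the cover is lifted clear of the bench (height (world z) of cover above 0.025 m and horizontal distance between cover and press above 0.08 m), for 0.1 s.
2. the cover sits over the pin, dropped onto the plate between the rails (x of cover in the frame of press between -0.027 and 0.027 m and y of cover in the frame of press between -0.006 and 0.006 m and angle between the x axis of cover and the x axis of press, either way round below 0.1 rad and angle between cover's own z axis and vertical below 0.08 rad and z of cover in the frame of press below 0.0285 m), for 0.05 s.
At the end, for the whole second after the job is handed in: Cover on the pin between the rails (within 27 mm along, 6 mm across, 0.1 rad of the press, tilt under 0.08 rad), underside under 22.5 mm high, sprung plate down at least 4.5 of 6 mm, over 8 N between cover and press, fingers still on the cover (over 5 N), at rest (x of cover in the frame of press between -0.027 and 0.027 m and y of cover in the frame of press between -0.006 and 0.006 m and angle between the x axis of cover and the x axis of press, either way round below 0.1 rad and angle between cover's own z axis and vertical below 0.08 rad and z of cover in the frame of press below 0.0225 m and value of joint plate above 0.0045 m and contact force between the fingers and cover above 5 N and contact force between cover and press above 8 N and linear speed of cover below 0.02 m/s); the arm keeps its last pose, push and grip.
It fails at once if the timer is pushed away (more than 30 mm) (distance of timer from where it was at the start of the episode above 0.03 m).
It fails at once if the beaker is pushed away (more than 30 mm) (distance of beaker from where it was at the start of the episode above 0.03 m).
It fails at once if the scale is pushed away (more than 30 mm) (distance of scale from where it was at the start of the episode above 0.03 m).
It fails at once if the jar is pushed away (more than 30 mm) (distance of jar from where it was at the start of the episode above 0.03 m).
It also fails if it takes over 64 s, if anything falls off the work surface, if the arm or the gripper's body presses on something with over 40 N, if the wrist force passes 120 N, or if a joint passes its speed limit or range.

### The arm

A 6-joint arm with a two-finger parallel gripper is mounted at the origin on a cart in front of the work surface, level with it; the furniture and walls round the work are solid. World frame = base frame: x ahead of the robot, y to its left, z up, the work surface at z = 0. Lengths are in mm, angles in rad, forces in N, time in s.
With the tool pointing down it reaches from about 300 to 775 mm from the base axis. Payload 14.6 kg.
Tool frame: the origin (TCP) lies on the centre line of the jaws, within the pads' length; the fingertips stand 8 mm ahead of it and the grasp point (between the pads) lies 11 mm behind it; z points along the fingers, y is the line along which they close (so a half turn about z gives the same grasp; the last joint's range is limited). The gripper opens to 94 mm and grips with 3 to 60 N. Pads are 16 mm wide; open, the fingers measure 119 mm over their backs; the gripper's body (75 mm by 177 mm) begins 78 mm behind the grasp point.
Start: joints at [1.172, 0.3, 1.521, -0, 1.321, -0.067], TCP at [179.157, 519.992, 213.446] pointing down, gripper open.
Joint ranges: [-3.03, 3.03], [-0.79, 2.21], [0.23, 2.52], [-1.04, 4.18], [0, 3.07], [-2.55, 2.55]. Speed limits (rad/s): [2.22, 2.22, 2.57, 3.14, 3.14, 3.14].

### API

Orientations are given as [roll, pitch, yaw] about the fixed x, y, z axes, in that order (R = Rz(yaw) Ry(pitch) Rx(roll)).
In Python, from cell import manip gives the robot as it stands.
- The arm moves only by the tool jog_arm, never from a script. Its argument "rows" is one flat list of numbers, 7 for each row, row after row: the shift along the world's x, y, z in cm, then the turn, a rotation vector about the world's x, y, z in rad, then the closure, from 0 (fully open) to 1 (shut). In form: [dx, dy, dz, rx, ry, rz, fingers, dx, dy, dz, rx, ry, rz, fingers, ...]. A call has 1 to 20 rows; each row shifts and turns the commanded pose from where the row before left it; what a row does not reach is not made up. A row lasts 1/12 s, in which the tool goes at most 41.7 mm and 7.16 degrees, less where a joint would pass 70% of its speed; a pose out of reach is approached as far as the arm can. A call with a gripper value outside its range is refused whole. The fingers move at their own pace and stop on an object; "newtons" is the grip in N (left out, the last holds). Time passes only in rows, so rows that do not move let the fingers close. It gives the time, the measured TCP pose, the force, the opening and the grip force at its end, in the units of the state.
- manip.read_state(): the state, without advancing time (a new reading comes with each control period).
- manip.camera(name): name is "scene" or "top"; returns (picture, depth): 480x640x3 uint8, blue, green, red; 480x640 float32, mm along the optical axis (not along the pixel's ray), 0 where there is no reading.
- manip.camera_model(name): a dict with "K" (3x3 intrinsics, pixels), "k1" (the pictures are not rectified: a ray, as slopes to the right and down, at radius r is drawn at 1 + k1 r^2 times it, then the intrinsics apply), "R" (3x3) and "t" (3): a world point X has camera coordinates R X + t. Camera axes: x right, y down, z forward; pixel columns grow to the right and rows downward; lengths in mm; the calibration is good to about 2 mm. A picture is of the moment at which its call begins. camera_model takes no time and is no camera call.
- manip.sign_off(): hands the job in; it is judged then, once.
The state is a dict: "clock": time; "joints": joint angles; "qd": joint speeds; "effort": joint torques, N m; "eef_pos": TCP position; "eef_rot": TCP orientation; "wrist_force": force on the tool from outside, world axes, zero at the start; "moment": the same for the moment, N m; "finger_gap": finger opening in mm; "finger_force": force on a finger pad.
Only numpy, scipy, OpenCV 4.12 (cv2) and the standard library are available. Lean on these libraries where they do the work, as an engineer would, in place of code of your own. Each camera call takes 0.05 s, during which the arm holds its last target. There are 200 camera calls.

## Working session

There is one attempt and no reset: what is moved stays moved. The work goes in short steps, Python scripts to look and compute and a tool call to move; the robot and the scene stay as the last step left them, time stands still between calls to the robot, and variables do not carry over. Pictures are saved under pics/ and viewed, at most 10 in all, crops included, and the job is handed in when it is done.

Besides the shell and the picture viewer there is one more tool, called by a JSON object that holds its "api" and its "payload", one argument or row to a line. jog_arm: Moves the arm, as the interface text tells. Its arguments: {"type":"object","properties":{"rows":{"type":"array"},"newtons":{"type":"number"}},"required":["rows"]}

```bash
mkdir -p pics; cat > h.py <<'E'
import numpy as np, cv2
from cell import manip
def snap(n):
    im,d=manip.camera(n); return im,d,manip.camera_model(n)
def world(uv,z,m):
    "pixels -> world at depth z (optical axis)"
    uv=np.float64(uv).reshape(-1,2); K=np.array(m['K']); 
    p=cv2.undistortPoints(uv.reshape(-1,1,2),K,np.array([m['k1'],0,0,0.])).reshape(-1,2)
    c=np.c_[p,np.ones(len(p))]*np.reshape(z,(-1,1))
    return (c-np.array(m['t']))@np.array(m['R'])
def onplane(uv,h,m):
    "pixels -> world point at height h"
    a=world(uv,1.,m); o=-np.array(m['R']).T@np.array(m['t']); d=a-o
    return o+d*((h-o[2])/d[:,2])[:,None]
E
python3 - <<'E'
from h import *
for n in('scene','top'):
    im,d,m=snap(n); cv2.imwrite(f'pics/{n}0.png',im); np.save(f'{n}_d.npy',d)
    print(n,-np.array(m['R']).T@np.array(m['t']),m['R'],m['k1'])
print(manip.read_state())
E
```

```text
scene [-150.87020799 -676.21700083  598.68524945] [[ 0.65312288 -0.75714518 -0.01271569]
 [-0.39479283 -0.32612795 -0.85894073]
 [ 0.64619589  0.56601391 -0.51191711]] -0.02267869101583519
top [ 432.36551639  -97.63913022 1005.78362558] [[ 0.01268619 -0.9998798   0.00891286]
 [-0.99263946 -0.01366697 -0.12033331]
 [ 0.12044066 -0.00732068 -0.99269354]] -0.13053255085542065
{'clock': 0.1, 'joints': array([ 1.17241844e+00,  3.00409417e-01,  1.52151059e+00, -1.61268758e-06,
        1.32070980e+00, -6.65874676e-02]), 'qd': array([-0.00112208, -0.00137947, -0.00296055, -0.00040792,  0.00085518,
       -0.00077485]), 'effort': array([ 2.11950828e-03, -5.32649624e+01, -3.53285766e+01,  7.09657255e-02,
        2.34694808e-02, -7.19243758e-05]), 'eef_pos': array([179.06339711, 519.79490049, 212.94998277]), 'eef_rot': array([-3.14055769e+00, -6.74517675e-05,  2.80980260e+00]), 'wrist_force': array([ 1.39835161, -0.08996486, -0.30389964]), 'moment': array([ 0.03716102, -0.05247822, -0.01106709]), 'finger_force': 0.0, 'finger_gap': 94.03226051555433}
```

View pics/scene0.png

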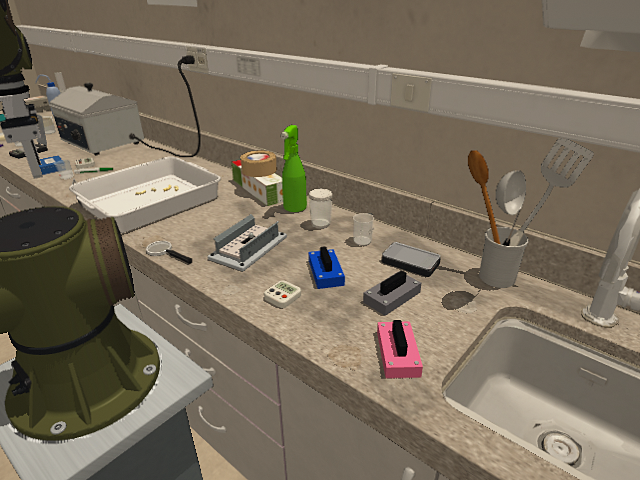

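View pics/top0.png

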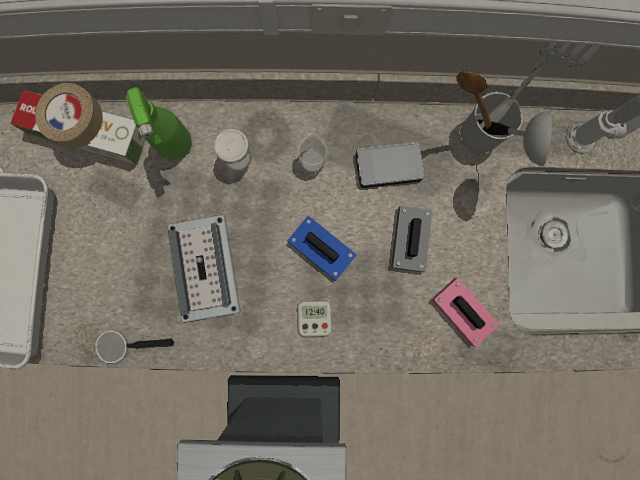

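The scene camera shows the press at (247,243) and the top camera shows it at (203,268). In the top view, three things could be taken for the cover: grey at (411,240), blue at (321,248) and pink at (466,312). I choose the grey one by its description and check it in a crop while measuring by depth.

```bash
python3 - <<'E'
from h import *
im=cv2.imread('pics/top0.png'); d=np.load('top_d.npy'); m=manip.camera_model('top')
a=cv2.resize(im[195:285,380:440],None,fx=6,fy=6,interpolation=2); b=cv2.resize(im[205:330,160:245],None,fx=4.5,fy=4.5,interpolation=2)
h=max(len(a),len(b)); p=lambda x:cv2.copyMakeBorder(x,0,h-len(x),0,0,0)
cv2.imwrite('pics/crop1.png',np.hstack([p(a),p(b)]))
def cloud(r0,r1,c0,c1):
    v,u=np.mgrid[r0:r1,c0:c1]; z=d[r0:r1,c0:c1].ravel(); uv=np.c_[u.ravel(),v.ravel()]; k=z>0
    return uv[k],world(uv[k],z[k],m)
def rect(P):
    (cx,cy),(w,h),an=cv2.minAreaRect(np.float32(P[:,:2])); 
    if w<h: w,h,an=h,w,an+90
    return np.round([cx,cy,w,h,(an+90)%180-90],2)
uv,P=cloud(195,285,380,440)
for lo,hi in((-5,8),(18,34),(44,60)):
    k=(P[:,2]>lo)&(P[:,2]<hi); print(lo,k.sum(),np.median(P[k,2]),rect(P[k]) )
uv,P=cloud(205,330,160,245)
print(np.histogram(P[:,2],bins=np.arange(-6,70,4)))
for lo,hi in((8,17),(22,31),(46,60)):
    k=(P[:,2]>lo)&(P[:,2]<hi); print(lo,k.sum(),np.median(P[k,2]),rect(P[k]))
E
```

```text
-5 3183 -0.6309550533298989 [ 5.4296e+02 -2.7957e+02  1.7510e+02  1.1745e+02 -1.0000e-02]
18 1725 25.324029762594765 [ 542.02 -280.04  119.56   63.9    -7.04]
44 351 51.59901922360878 [ 541.71 -279.37   70.13   16.99   -7.29]
(array([1032, 3278,  375,  414, 1143,  190,  111, 1598, 1017,   86,   73,
         59,  159,  334,  468,  232,    7,    1]), array([-6, -2,  2,  6, 10, 14, 18, 22, 26, 30, 34, 38, 42, 46, 50, 54, 58,
       62, 66]))
8 1661 11.459436185338614 [481.18 115.34 190.8  112.72  10.6 ]
22 2649 25.548022009576155 [481.99 110.26 150.81  79.24  10.68]
46 1041 51.69037209562408 [480.82 116.24 150.59  92.88  10.85]
```

View pics/crop1.png

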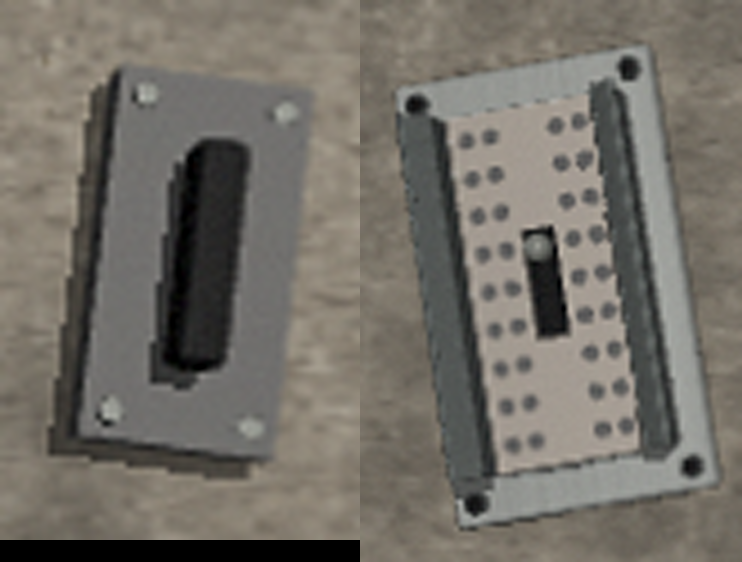

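The crop shows a grey block with a black rib, rib centre at about top (414,238), so it is the cover. On the press, the pin's dome is at crop (538,247), or top (199.6,259.9), toward the far end of the slot.

```bash
python3 - <<'E'
from h import *
m=manip.camera_model('top')
uv=[[199.2,259.5]]
a=np.deg2rad(10.7); R=np.array([[np.cos(a),np.sin(a)],[-np.sin(a),np.cos(a)]])
p=onplane(uv,36,m)[0]; print(p, R@(p[:2]-[481,116]))
s=onplane([[(545-360)/4.5+160-.4,282/4.5+205-.4]],26,m)[0]; print('slot',s,R@(s[:2]-[481,116]))
# slot centroid and pin from the scene camera too
im,d,ms=snap('scene'); c=im[205:275,200:295]; cv2.imwrite('pics/crop2.png',cv2.resize(c,None,fx=8,fy=8,interpolation=2))
s=manip.read_state(); print(s['eef_pos'],s['eef_rot'])
E
```

```text
[495.00111001 117.4126362   36.        ] [14.01994925 -1.2114643 ]
slot [481.18893773 116.24733763  26.        ] [0.23157497 0.20795769]
[179.08269369 519.8159807  213.0223388 ] [-3.14068353e+00 -6.25740568e-05  2.80980720e+00]
```

View pics/crop2.png

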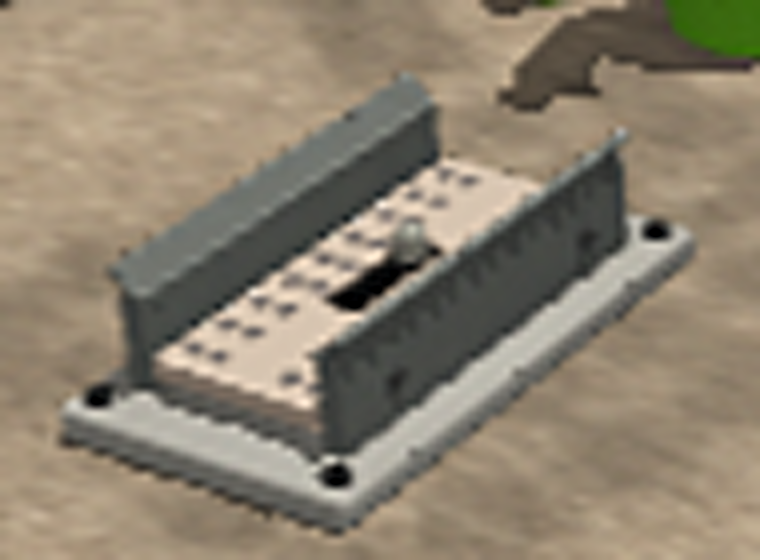

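The scene crop shows the pin at crop (408,240), at the far (+x) end of the slot, which agrees with about x = +13 mm. The cover is at (542,-280) with yaw -7.1°, and the press is at (481,116) with yaw +10.7°. I go over to the cover at height.

{"api": "jog_arm", "payload": {
  "rows": [1.6, -3.5, 0, 0, 0, 0.01, 0, 1.6, -3.5, 0, 0, 0, 0.01, 0, 1.6, -3.5, 0, 0, 0, 0.01, 0, 1.6, -3.5, 0, 0, 0, 0.01, 0, 1.6, -3.5, 0, 0, 0, 0.01, 0, 1.6, -3.5, 0, 0, 0, 0.01, 0, 1.6, -3.5, 0, 0, 0, 0.01, 0, 1.6, -3.5, 0, 0, 0, 0.01, 0, 1.6, -3.5, 0, 0, 0, 0.01, 0, 1.6, -3.5, 0, 0, 0, 0.01, 0, 1.6, -3.5, 0, 0, 0, 0.01, 0, 1.6, -3.5, 0, 0, 0, 0.01, 0, 1.6, -3.5, 0, 0, 0, 0.01, 0, 1.6, -3.5, 0, 0, 0, 0.01, 0, 1.6, -3.5, 0, 0, 0, 0.01, 0, 1.6, -3.5, 0, 0, 0, 0.01, 0, 1.6, -3.5, 0, 0, 0, 0.01, 0, 1.6, -3.5, 0, 0, 0, 0.01, 0, 1.6, -3.5, 0, 0, 0, 0.01, 0, 1.6, -3.5, 0, 0, 0, 0.01, 0]
}}

```text
clock: 1.82
eef_pos: [499.4, -182.0, 213.2]
eef_rot: [3.141, -0.0, 3.01]
wrist_force: [-0.5, 1.2, 0.4]
finger_gap: 93.9
finger_force: 0.0
```

{"api": "jog_arm", "payload": {
  "rows": [1.05, -2.5, 0, 0, 0, 0.002, 0, 1.05, -2.5, 0, 0, 0, 0.002, 0, 1.05, -2.5, 0, 0, 0, 0.002, 0, 1.05, -2.5, 0, 0, 0, 0.002, 0, 0, 0, -2.5, 0, 0, 0, 0, 0, 0, -2.5, 0, 0, 0, 0, 0, 0, -2.5, 0, 0, 0, 0, 0, 0, -2.5, 0, 0, 0, 0, 0, 0, 0, 0, 0, 0, 0, 0, 0, 0, 0, 0, 0, 0]
}}

```text
clock: 2.65
eef_pos: [540.8, -279.8, 113.0]
eef_rot: [3.141, -0.002, 3.018]
wrist_force: [0.5, -0.5, 1.2]
finger_gap: 93.8
finger_force: 0.0
```

{"api": "jog_arm", "payload": {
  "rows": [0.1, 0, -2.5, 0, 0, 0, 0, 0, 0, -2.5, 0, 0, 0, 0.3, 0, 0, -1.6, 0, 0, 0, 0.4, 0, 0, -0.7, 0, 0, 0, 0.4, 0, 0, -0.3, 0, 0, 0, 0.5, 0, 0, 0, 0, 0, 0, 0.8, 0, 0, 0, 0, 0, 0, 1, 0, 0, 0, 0, 0, 0, 1, 0, 0, 0, 0, 0, 0, 1, 0, 0, 0, 0, 0, 0, 1, 0, 0, 0, 0, 0, 0, 1, 0, 0, 0, 0, 0, 0, 1],
  "newtons": 40
}}

```text
clock: 3.65
eef_pos: [542.2, -280.1, 37.7]
eef_rot: [-3.141, 0.0, 3.018]
wrist_force: [0.0, 0.1, 0.2]
finger_gap: 24.2
finger_force: 0.0
```

{"api": "jog_arm", "payload": {
  "rows": [0, 0, 0, 0, 0, 0, 1, 0, 0, 0, 0, 0, 0, 1, 0, 0, 0, 0, 0, 0, 1, 0, 0, 0, 0, 0, 0, 1]
}}

```text
clock: 3.98
eef_pos: [542.2, -280.0, 37.5]
eef_rot: [3.142, -0.0, 3.018]
wrist_force: [-0.2, 1.3, 1.1]
finger_gap: 15.6
finger_force: 40.0
```

{"api": "jog_arm", "payload": {
  "rows": [0, 0, 1, 0, 0, 0, 1, 0, 0, 2.5, 0, 0, 0, 1, 0, 0, 2.5, 0, 0, 0, 1, 0, 0, 2.5, 0, 0, 0, 1, 0, 0, 1, 0, 0, 0, 1, -0.4, 3, 0, 0, 0, 0.024, 1, -0.4, 3, 0, 0, 0, 0.024, 1, -0.4, 3, 0, 0, 0, 0.024, 1, -0.4, 3, 0, 0, 0, 0.024, 1, -0.4, 3, 0, 0, 0, 0.024, 1, -0.4, 3, 0, 0, 0, 0.024, 1, -0.4, 3, 0, 0, 0, 0.024, 1, -0.4, 3, 0, 0, 0, 0.024, 1, -0.4, 3, 0, 0, 0, 0.024, 1, -0.4, 3, 0, 0, 0, 0.024, 1, -0.4, 3, 0, 0, 0, 0.024, 1, -0.4, 3, 0, 0, 0, 0.024, 1, -0.4, 2, 0, 0, 0, 0.023, 1, -0.4, 1.7, 0, 0, 0, 0, 1, 0, 0, 0, 0, 0, 0, 1]
}}

```text
clock: 5.65
eef_pos: [485.2, 119.4, 132.1]
eef_rot: [3.141, -0.001, -2.952]
wrist_force: [0.1, -1.3, -2.4]
finger_gap: 15.5
finger_force: 40.0
```

```bash
python3 - <<'E'
from h import *
for n in('top','scene'):
    im,d,m=snap(n); cv2.imwrite(f'pics/{n}_b.png',im); np.save(f'{n}_b.npy',d)
s=manip.read_state(); print(s['eef_pos'],s['eef_rot'],s['wrist_force'],s['finger_force'])
a=cv2.imread('pics/top_b.png')[150:350,110:330]; b=cv2.imread('pics/scene_b.png')[140:290,170:340]
a=cv2.resize(a,(440,400)); b=cv2.resize(b,(340,300)); cv2.imwrite('pics/ab.png',np.hstack([a,cv2.copyMakeBorder(b,0,100,0,0,0)]))
E
```

```text
[485.89415684 117.14643563 132.17538624] [-3.14143939e+00 -5.73231213e-04 -2.95328260e+00] [ 0.7833883  -0.38699998 -2.57704213] 39.998833537101746
```

View pics/ab.png

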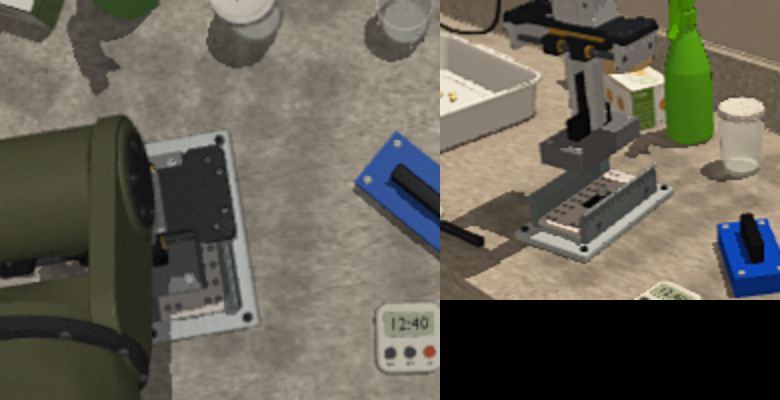

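The cover hangs level over the press (scene inset about (590,145)), in line with the rails. I lower it into the lead-in.

{"api": "jog_arm", "payload": {
  "rows": [0, 0, -1.5, 0, 0, 0, 1, 0, 0, -1.5, 0, 0, 0, 1, 0, 0, -0.8, 0, 0, 0, 1, 0, 0, -0.4, 0, 0, 0, 1, 0, 0, -0.4, 0, 0, 0, 1, 0, 0, -0.3, 0, 0, 0, 1, 0, 0, -0.3, 0, 0, 0, 1, 0, 0, 0, 0, 0, 0, 1, 0, 0, 0, 0, 0, 0, 1]
}}

```text
clock: 6.5
eef_pos: [486.3, 117.0, 80.6]
eef_rot: [-3.142, 0.0, -2.954]
wrist_force: [0.5, 0.0, -1.9]
finger_gap: 15.9
finger_force: 40.0
```

{"api": "jog_arm", "payload": {
  "rows": [0, 0, -0.2, 0, 0, 0, 1, 0, 0, -0.2, 0, 0, 0, 1, 0, 0, -0.1, 0, 0, 0, 1, 0, 0, -0.1, 0, 0, 0, 1, 0, 0, 0, 0, 0, 0, 1, 0, 0, 0, 0, 0, 0, 1]
}}

```text
clock: 7.0
eef_pos: [486.3, 117.1, 75.0]
eef_rot: [-3.142, 0.0, -2.954]
wrist_force: [-2.4, -1.0, 5.2]
finger_gap: 15.5
finger_force: 40.0
```

{"api": "jog_arm", "payload": {
  "rows": [0.1, 0.02, 0, 0, 0, 0, 1, 0.1, 0.02, 0, 0, 0, 0, 1, 0.1, 0.02, 0, 0, 0, 0, 1, 0.1, 0.02, 0, 0, 0, 0, 1, 0.1, 0.02, 0, 0, 0, 0, 1, 0, 0, 0, 0, 0, 0, 1]
}}

```text
clock: 7.5
eef_pos: [491.4, 118.1, 74.5]
eef_rot: [-3.142, 0.001, -2.954]
wrist_force: [0.6, 0.5, -1.9]
finger_gap: 15.7
finger_force: 40.0
```

{"api": "jog_arm", "payload": {
  "rows": [0.1, 0.02, 0, 0, 0, 0, 1, 0, 0, -0.1, 0, 0, 0, 1, 0, 0, 0, 0, 0, 0, 1, 0, 0, 0, 0, 0, 0, 1]
}}

```text
clock: 7.83
eef_pos: [492.4, 118.2, 73.6]
eef_rot: [-3.142, 0.001, -2.954]
wrist_force: [0.9, 0.5, 0.2]
finger_gap: 15.6
finger_force: 40.0
```

{"api": "jog_arm", "payload": {
  "rows": [0.1, 0.02, 0, 0, 0, 0, 1, 0, 0, -0.1, 0, 0, 0, 1, 0, 0, 0, 0, 0, 0, 1, 0, 0, 0, 0, 0, 0, 1]
}}

```text
clock: 8.17
eef_pos: [493.5, 118.4, 72.4]
eef_rot: [-3.142, 0.001, -2.954]
wrist_force: [3.3, 1.0, -2.4]
finger_gap: 15.8
finger_force: 40.0
```

Underside is now about 35 mm up, below the pin tip, so the hole has found the pin. I continue down.

{"api": "jog_arm", "payload": {
  "rows": [0.05, 0.01, -0.1, 0, 0, 0, 1, 0, 0, -0.1, 0, 0, 0, 1, 0, 0, -0.1, 0, 0, 0, 1, 0, 0, -0.1, 0, 0, 0, 1, 0, 0, 0, 0, 0, 0, 1, 0, 0, 0, 0, 0, 0, 1]
}}

```text
clock: 8.67
eef_pos: [494.2, 118.6, 68.5]
eef_rot: [-3.142, 0.002, -2.954]
wrist_force: [6.2, 0.5, -1.8]
finger_gap: 15.6
finger_force: 40.0
```

{"api": "jog_arm", "payload": {
  "rows": [0.07, 0.01, -0.1, 0, 0, 0, 1, 0, 0, -0.1, 0, 0, 0, 1, 0, 0, -0.1, 0, 0, 0, 1, 0, 0, -0.1, 0, 0, 0, 1, 0, 0, 0, 0, 0, 0, 1, 0, 0, 0, 0, 0, 0, 1]
}}

```text
clock: 9.17
eef_pos: [494.5, 118.6, 64.3]
eef_rot: [-3.142, 0.0, -2.954]
wrist_force: [5.8, 0.4, -1.7]
finger_gap: 15.3
finger_force: 40.0
```

{"api": "jog_arm", "payload": {
  "rows": [0.08, 0.01, -0.1, 0, 0, 0, 1, 0, 0, -0.1, 0, 0, 0, 1, 0, 0, -0.1, 0, 0, 0, 1, 0, 0, -0.1, 0, 0, 0, 1, 0, 0, -0.1, 0, 0, 0, 1, 0, 0, 0, 0, 0, 0, 1, 0, 0, 0, 0, 0, 0, 1]
}}

```text
clock: 9.75
eef_pos: [494.9, 118.7, 59.8]
eef_rot: [3.142, -0.001, -2.954]
wrist_force: [-1.6, 0.8, 9.0]
finger_gap: 15.3
finger_force: 40.0
```

{"api": "jog_arm", "payload": {
  "rows": [0, 0, -0.1, 0, 0, 0, 1, 0, 0, -0.1, 0, 0, 0, 1, 0, 0, -0.1, 0, 0, 0, 1, 0, 0, 0, 0, 0, 0, 1, 0, 0, 0, 0, 0, 0, 1],
  "newtons": 55
}}

```text
clock: 10.17
eef_pos: [494.9, 118.7, 57.4]
eef_rot: [-3.142, -0.001, -2.954]
wrist_force: [-5.1, -1.1, 18.3]
finger_gap: 15.3
finger_force: 55.0
```

{"api": "jog_arm", "payload": {
  "rows": [0, 0, -0.05, 0, 0, 0, 1, 0, 0, 0, 0, 0, 0, 1, 0, 0, 0, 0, 0, 0, 1, 0, 0, 0, 0, 0, 0, 1]
}}

```text
clock: 10.5
eef_pos: [495.0, 118.7, 57.4]
eef_rot: [-3.142, -0.0, -2.954]
wrist_force: [-7.7, -2.3, 23.5]
finger_gap: 15.7
finger_force: 55.0
```

```bash
python3 - <<'E'
from h import *
im,d,m=snap('scene'); cv2.imwrite('pics/end.png',cv2.resize(im[170:290,180:320],None,fx=5,fy=5,interpolation=2))
s=manip.read_state(); print(s['eef_pos'],s['eef_rot'],s['wrist_force'],s['finger_force'],s['qd'])
E
```

```text
[494.98264605 118.69018343  57.34168245] [-3.14152896e+00 -3.43907351e-04 -2.95427567e+00] [-8.77298932 -1.4629928  23.61597145] 55.009304881095886 [-1.04532238e-03 -1.96713498e-04  1.29402779e-03 -8.79968118e-05
 -1.00911108e-03  3.01897549e-03]
```

View pics/end.png

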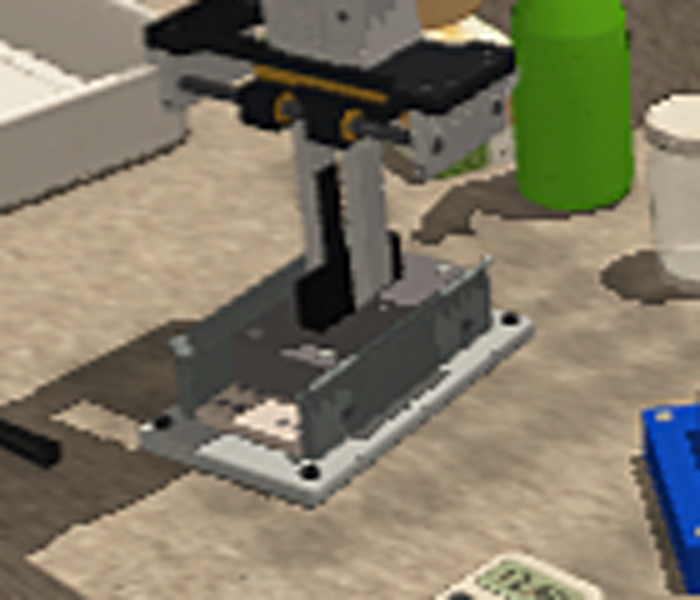

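The cover sits level and deep between the rails (crop centre about (330,320)). A further 0.5 mm command gave no motion, only more force (23.5 N), so it is home. I hand in while holding.

```bash
python3 -c "
from cell import manip; print(manip.sign_off())"
```

```text
the job is handed in; nothing more can be done
None
```

The cover is on the pin between the rails and I handed the job in at about 10.5 s, still holding it down with about 24 N at the wrist and a 55 N grip; sign-off returned no verdict.

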